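# Hang the link and snap the weighing pan under it

## Robot

A 6-joint arm with a two-finger parallel gripper is mounted at the origin on the work surface. World frame = base frame: x ahead of the robot, y to its left, z up, the work surface at z = 0. Lengths are in m, angles in rad, forces in N, time in s.
With the tool pointing down it reaches from about 0.35 to 0.975 m from the base axis. Payload 4.9 kg.
Tool frame: the origin (TCP) lies on the mounting face of the last link; the fingertips stand robot.tcp_to_tips ahead of it and the grasp point (between the pads) lies 155 mm ahead of it (robot.tcp_to_tips is the distance from the TCP to the fingertips, in m); y points along the fingers, z is the direction in which the jaws open and shut, and the axes are right-handed (so a half turn about y gives the same grasp; the last joint's range is limited). The gripper opens to 85 mm and grips with 20 to 120 N. Pads are 22 mm wide; open, the fingers measure 114 mm over their backs; the gripper's body (76 mm by 85 mm) begins 54 mm behind the grasp point. The pads swing forward as they close: fully open they stand 13 mm farther back than shut.
Start: joints at [-1.303, 0.053, 1.613, -0, 1.476, -0.119], TCP at [0.236, -0.579, 0.405] pointing down, gripper open.
Joint ranges: [-3.01, 3.01], [-1.01, 2.22], [0.06, 2.58], [-1.02, 4.17], [0.09, 2.62], [-3.14, 3.14]. Speed limits (rad/s): [2.57, 2.57, 3.14, 3.14, 3.14, 3.14].

## Interface

Orientations are given as a unit quaternion [w, x, y, z].
In Python, from plant import robot gives the robot as it stands. The module is installed in compiled form; this text tells all that it offers. Calls block until the motion is done:
- robot.movep(position, orientation): joint-space move of the TCP to a pose.
- robot.move_l(position, vel=0.15, rot=None, stop_force=None): straight line of the TCP; rot=None keeps the orientation; vel is the mean speed in m/s. With stop_force (N) it stops when the force on the tool has changed by that much, and returns True; else False.
- robot.goto_joints(angles): joint-space move.
- robot.gripper_to(opening): finger opening in m; the grip force is fixed at half the most; returns when the fingers have stopped.
- robot.dwell(seconds).
- robot.solve_ik(position, orientation): joint angles nearest the present ones, or None.
- robot.capture(name): name is "scene" or "top" or "wrist"; returns a dict with "color" (400x640x3 uint8, red, green, blue), "depth" (400x640 float32, m along the optical axis (not along the pixel's ray), 0 where there is no reading), "camera_matrix" (3x3 intrinsics, pixels), "R" (3x3) and "t" (3): a world point X has camera coordinates R X + t. Camera axes: x right, y down, z forward; pixel columns grow to the right and rows downward; lengths in m; the calibration is good to about 2 mm. A picture is of the moment at which its call begins.
A pose or a line that the arm cannot do raises robot.PlanningError and nothing moves.
- robot.sign_off(): hands the job in, once; it reports no verdict.
Readings, each from a call of its own:
- robot.get_clock(): time.
- robot.get_joint_positions(): joint angles.
- robot.get_qvel(): joint speeds.
- robot.get_joint_efforts(): joint torques, N m.
- robot.get_eef_pos(): TCP position.
- robot.get_tool_rot(): TCP orientation.
- robot.get_contact_force(): force on the tool from outside, world axes, zero at the start.
- robot.get_wrist_torque(): the same for the moment, N m.
- robot.get_grip_width(): finger opening in m.
Only numpy, scipy, OpenCV 4.12 (cv2) and the standard library are available. Lean on these libraries where they do the work, as an engineer would, in place of code of your own. Each camera call takes 0.05 s, during which the arm holds its last target.

## Task

Set up the bench scale for weighing: hang the brass link by its eye in the saddle of the scale's arm and let go of it, then hook the pan's bail into the link's lower loop by pressing it down through the spring gate until the gate snaps shut above it. Press gently, so that the sprung arm never reaches its overload mark (it sinks 5 mm per newton; the mark is at 60 mm), let the pan hang freely and level, and leave everything else where it is.

Things in the scene. Friction and masses are not known exactly. Their poses are not given: they have to be found in the camera images.
- scale: bench spring scale, fixed to the table: grey base plate, white column 75 x 40 mm and 318 mm tall with a blue cap. A steel arm reaches from the column sideways and ends in a V-shaped saddle. Origin on the table directly under the saddle; x points from the saddle to the column (column front face 140 mm away; the base plate 140 mm wide, starts at x = 80 mm), z up.
- saddle (a point): the saddle at the free end of the scale's arm: where the centre line of the link's top bar lies when it is seated (275 mm above the table with no load; it sinks with the arm). The V runs along the scale's y and is open upward. The arm is 20 mm wide in y; its front lip (13 to 18 mm from this point, away from the column) rises 8 mm above it, the V's rear edge 3 mm, and its underside lies 15 mm below.
- carriage (a joint): how far the scale's sprung arm has sunk, m (0 = no load, at its upper stop). Spring 200 N/m: it sinks 5 mm for each newton, 6 mm with the link alone, 14 to 20 mm with link and pan at rest. The overload mark is at 0.060 (about 12 N), the hard stop at 0.066.
- link: brass spring-gate link, 194 mm tall, about 135 g, standing upright in the pocket of a wooden block. Origin at the middle of its lowest point, z up along the link. Bottom up: a loop with a spring gate in the x-z plane; a rectangular eye in the y-z plane, of 8 mm bar, opening 40 mm wide (y), 36 mm high (z = 100 to 136 mm); a blue grip tab.
- link_seat (a point): where the centre of the pan's bail bar rests in the link's lower loop, 13.5 mm above the link's origin, on the loop's floor. The loop is 10 mm round bar, inside 26 mm wide (x = -14 to 12 mm): shank on the +x side (above z = 64 mm it leans back to the centre line, reached at z = 82 mm), free prong on the -x side with its top at z = 49 mm; the gate bridges the two at z = 44 mm.
- link_top (a point): centre of the link's top bar (the bar that rests in the saddle), at z = 140 mm in the link's frame; the bar runs along the link's y, 8 mm thick, 56 mm long.
- link_grip (a point): where to grip the link: on the blue tab, 178 mm above the link's origin. The tab is 10 mm thick (link's y), 24 mm wide (x), z = 142 to 194 mm.
- gate (a joint): angle of the spring gate, rad: 0 shut, up to 1.25 pushed down into the loop. Hinged on the shank, 27 mm long, it opens only downward and springs shut by itself. A bar pressed on it from above and clear of the prong must go some 10 to 20 mm down, relative to the link, before the gate slips past it and snaps shut above it; that takes roughly 5 to 9 N.
- block: wooden parking block 80 x 50 x 42 mm, fixed, with a pocket 52 x 14 mm, 34 mm deep, in which the link's loop stands loosely. Origin at the centre of its underside.
- pan: aluminium weighing pan, about 200 g (varies), standing on the table: tray 100 x 84 x 20 mm with a rigid steel bail over it and an orange grip post on its -x side. Origin on its underside, straight below the bail bar; z up. Its weight is balanced under the bail bar.
- pan_bar (a point): middle of the bail's top bar, 70 mm above the pan's origin: a 7 mm round bar along the pan's y, clear for 60 mm between its two legs.
- pan_grip (a point): where to grip the pan: on the orange post, 95 mm from the bail bar towards the pan's -x, 55 mm above the underside. The post is 10 mm thick (pan's y), 26 mm wide (x), top at 74 mm.
- screwdriver: bystander: screwdriver with red handle, lying on the table; origin at its middle, underside.
- tape: bystander: black roll of tape lying flat, 90 mm across, 24 mm high; origin at the centre of its underside.
- blade: bystander: black hockey stick blade standing on its edge, about 265 mm long and 55 mm high; origin near its middle, underside.
- shook: bystander: plain steel S-hook lying flat, 110 mm long, without gate; not for this job. Origin at its centre, underside.
- jar: bystander: amber jar with white lid, 64 mm across, 85 mm high; origin at the centre of its underside.
- trim: bystander: white plastic trim block, 100 x 32 x 14 mm; origin at the centre of its underside.
Things that resemble listed ones, but are neither listed nor needed, are in the scene too. Of the things that look like the link, the smallest one is meant.

How it is judged:
On the way, in this order (a step that is already met when the one before it is completed fails the run):
1. the link hangs in the scale's saddle, let go, with its gate shut and the pan not yet on it (distance between link_top and saddle below 0.01 m and contact force between the fingers and link below 0.05 N and value of joint gate below 0.15 rad and value of joint carriage above 0.003 m and distance between pan_bar and link above 0.06 m), for 0.3 s.
2. the pan's bail presses the gate open (distance between link_top and saddle below 0.01 m and value of joint gate above 0.3 rad and contact force between pan and link above 0.5 N), for 0.02 s.
At the end, for the whole second after the job is handed in: The link's top bar lies in the saddle (within 10 mm); the pan's bail bar is inside the link's lower loop, under the shut gate (gate angle under 0.15 rad); the scale carries both (arm sunk 11 to 24 mm); pan level within 0.25 rad, link upright within 0.2 rad, pan at rest (under 0.05 m/s) (distance between link_top and saddle below 0.01 m and value of joint gate below 0.15 rad and x of pan_bar in the frame of link between -0.015 and 0.013 m and y of pan_bar in the frame of link between -0.03 and 0.03 m and z of pan_bar in the frame of link between 0.008 and 0.038 m and value of joint carriage between 0.011 and 0.024 m and angle between pan's own z axis and vertical below 0.25 rad and angle between link's own z axis and vertical below 0.2 rad and linear speed of pan below 0.05 m/s); the robot touches nothing.
It fails at once if the scale's arm is driven to its overload mark (60 mm) (value of joint carriage above 0.06 m).
It fails at once if pan and link are forced together with more than 20 N (contact force between pan and link above 20 N).
It fails at once if another thing on the table is shifted by more than 30 mm (distance of any of screwdriver, tape, blade, shook, jar, trim from where it was at the start of the episode above 0.03 m).
It also fails if it takes over 72 s, if anything falls off the work surface, if the arm or the gripper's body presses on something with over 40 N, if the wrist force passes 120 N, or if a joint passes its speed limit or range.

## Working session

There is one attempt and no reset: what is moved stays moved. The work goes in short steps, each a Python script; the robot and the scene stay as the last script left them, time stands still between calls to the robot, and variables do not carry over. Pictures are saved under pics/ and viewed, and the job is handed in when it is done.

```bash
mkdir -p pics; ls
cat > h.py <<'E'
import numpy as np, cv2
from plant import robot
def snap(n,f):
    c=robot.capture(n); np.savez('pics/'+f+'.npz',**c); cv2.imwrite('pics/'+f+'.png',c['color'][:,:,::-1]); return c
def pt(c,u,v,z=None):
    K,R,t=c['camera_matrix'],c['R'],c['t']
    d=R.T@np.linalg.solve(K,[u,v,1.]); o=-R.T@t
    if z is None: s=c['depth'][int(v),int(u)]
    else: s=(z-o[2])/d[2]
    return o+s*d
def load(f): return dict(np.load('pics/'+f+'.npz'))
def cloud(c):
    K,R,t=c['camera_matrix'],c['R'],c['t']
    v,u=np.mgrid[:400,:640]; d=c['depth']
    P=np.stack([(u-K[0,2])/K[0,0]*d,(v-K[1,2])/K[1,1]*d,d],-1)
    return (P-t)@R
E
python3 - <<'E'
from h import *
for n in('scene','top','wrist'):
    c=snap(n,n+'0'); print(n,-c['R'].T@c['t'],c['R'][2],c['camera_matrix'][0,0])
print(robot.get_clock(),robot.tcp_to_tips,robot.get_tool_rot(),robot.get_grip_width())
E
```

```text
pics
scene [ 0.98503264 -0.73512451  1.23014738] [-0.33414266  0.55145186 -0.76436217] 516.4641458114238
top [0.49805644 0.0047024  1.3844476 ] [ 0.02577069  0.0020435  -0.99966579] 498.25044773722584
wrist [ 0.3034903 -0.551434   0.3736159] [-0.26849852 -0.10728667 -0.95728685] 346.6397459461237
0.15 0.1734 [ 0.13585684 -0.13591113  0.69448473 -0.69337006] 0.08530862363901975
```

View pics/scene0.png

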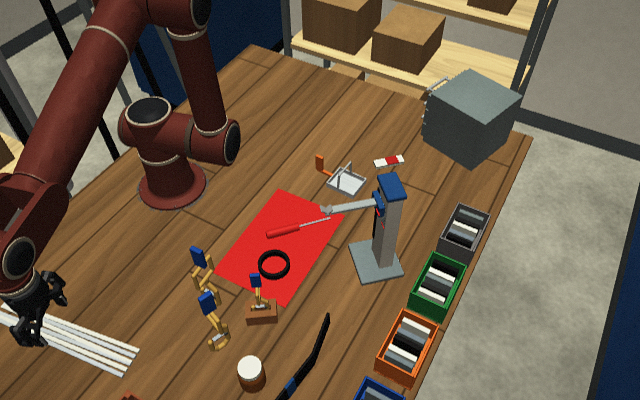

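View pics/top0.png

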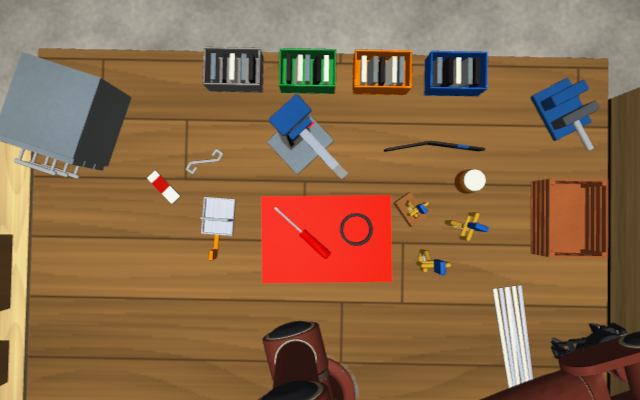

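View pics/wrist0.png

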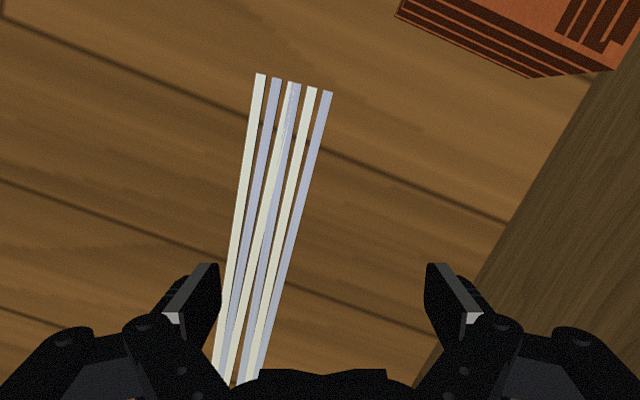

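The scene and top images show three brass links. The one in the wooden block, at top (412,208) and scene (258,300), is the smallest. The pan is at top (218,216) with its orange post at (213,248). The saddle is at top about (343,174). I'll zoom in on these.

Run:
```python
from h import *
t=load('top0');s=load('scene0')
def crop(c,u,v,w,h,k): return cv2.resize(c['color'][v:v+h,u:u+w,::-1],None,fx=k,fy=k,interpolation=cv2.INTER_CUBIC)
a=crop(t,385,180,66,50,6);b=crop(t,190,180,66,90,4)
c=crop(s,235,260,66,70,6);d=crop(s,305,145,100,80,4); e=crop(t,265,85,90,100,4)
def save(n,*l):
    H=max(i.shape[0] for i in l); cv2.imwrite('pics/'+n,np.hstack([cv2.copyMakeBorder(i,0,H-i.shape[0],0,4,0) for i in l]))
save('z1.png',a,c);save('z2.png',b,d)
cv2.imwrite('pics/z3.png',e)
```

```text
(no output)
```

View pics/z1.png

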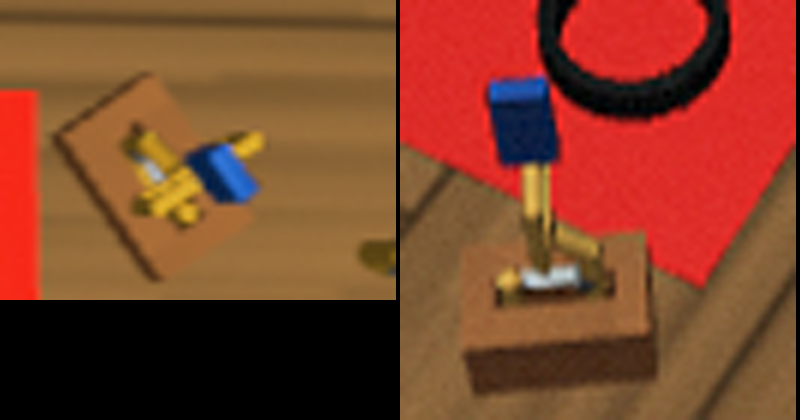

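View pics/z2.png

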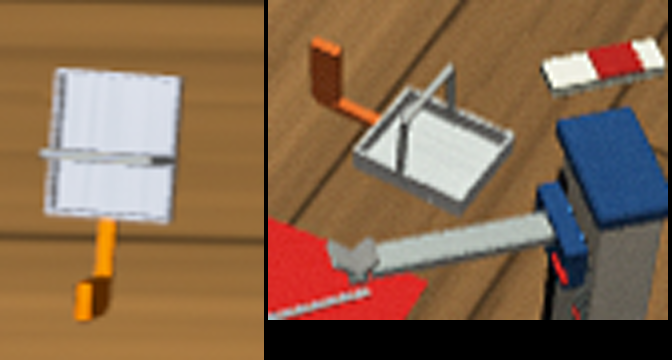

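View pics/z3.png

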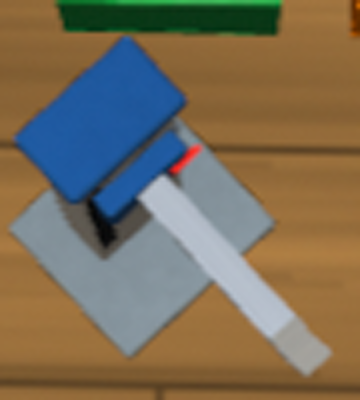

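Run:
```python
from h import *
np.set_printoptions(precision=4,suppress=True)
for n in('top0','scene0'):
    c=load(n);P=cloud(c);hsv=cv2.cvtColor(c['color'],cv2.COLOR_RGB2HSV);ok=c['depth']>0
    H,S,V=[hsv[:,:,i].astype(int) for i in range(3)]
    def rect(m,name):
        q=P[m]
        if len(q)<4: print(n,name,len(q));return
        r=cv2.minAreaRect((q[:,:2]*1000).astype(np.float32)); print(n,name,len(q),'ctr',np.round(r[0],1),'size',np.round(r[1],1),'ang %.1f'%r[2],'z',np.percentile(q[:,2],[2,50,98]),'med',np.median(q,0))
    if n=='top0':
        u0=pt(c,412,208,.04);print('block approx',u0); L=u0[:2]; A=pt(c,218,216,.02)[:2]; S0=pt(c,330,155,.27)[:2]
        print(A,S0)
    dl=np.hypot(*(P[:,:,:2]-L).transpose(2,0,1))<.07
    z=P[:,:,2]
    blue=(H>100)&(H<130)&(S>120)
    rect(ok&dl&(z>.036)&(z<.048)&(H<20)&(S<170),'blocktop')
    rect(ok&dl&blue&(z>.1),'tab'); rect(ok&dl&blue&(z>.185),'tabtop')
    brass=(H>15)&(H<30)&(S>140)
    rect(ok&dl&(z>.13)&(z<.15)&~blue,'topbar')
    rect(ok&dl&(z>.05)&(z<.13)&~blue,'low')
    dp=np.hypot(*(P[:,:,:2]-A).transpose(2,0,1))<.12
    rect(ok&dp&(z>.06)&(S<60),'bail')
    rect(ok&dp&(z>.008)&(z<.03)&(S<60),'tray')
    rect(ok&dp&(z>.05)&(H>5)&(H<15)&(S>200),'post');rect(ok&dp&(z>.069)&(H>5)&(H<17)&(S>180),'posttop')
    ds=np.hypot(*(P[:,:,:2]-S0).transpose(2,0,1))<.13
    rect(ok&ds&(z>.25)&(z<.295)&(S<70),'arm')
```

```text
block approx [ 0.5181 -0.2517  0.04  ]
[0.4858 0.275 ] [ 0.6298 -0.0223]
top0 blocktop 62 ctr [ 515.2 -249.9] size [80.2 49.7] ang 35.6 z [0.0396 0.0432 0.047 ] med [ 0.5026 -0.262   0.0432]
top0 tab 61 ctr [ 515.6 -247.5] size [22.7  8.4] ang 37.1 z [0.1613 0.1992 0.2066] med [ 0.514  -0.2462  0.1992]
top0 tabtop 46 ctr [ 515.6 -247.6] size [22.7  8.1] ang 37.4 z [0.1858 0.2008 0.2067] med [ 0.514  -0.247   0.2008]
top0 topbar 14 ctr [ 515.3 -248.9] size [ 7.7 54.5] ang 35.5 z [0.1321 0.1476 0.1497] med [ 0.504  -0.2287  0.1476]
top0 low 82 ctr [ 517.5 -246.7] size [38.9 39.9] ang 85.8 z [0.0504 0.0821 0.121 ] med [ 0.5202 -0.2427  0.0821]
top0 bail 76 ctr [478.8 274.4] size [74.3  6.9] ang 87.1 z [0.0658 0.0725 0.079 ] med [0.4787 0.2746 0.0725]
top0 tray 226 ctr [486.4 274.8] size [ 84.9 100.3] ang 87.4 z [0.0082 0.0181 0.0253] med [0.4887 0.2807 0.0181]
top0 post 22 ctr [386.1 275.6] size [22.7  5.7] ang 12.7 z [0.0513 0.0645 0.0755] med [0.3882 0.2754 0.0645]
top0 posttop 18 ctr [385.3 279. ] size [10.4 23.2] ang 81.3 z [0.0697 0.073  0.0764] med [0.3849 0.2773 0.073 ]
top0 arm 
[... 556 characters left out ...]
5306 -0.2669  0.1477]
scene0 low 126 ctr [ 519.9 -250.6] size [36.8 39.1] ang 75.7 z [0.0506 0.0748 0.1257] med [ 0.5242 -0.2463  0.0748]
scene0 bail 47 ctr [480.9 274.5] size [76.4  9.3] ang 86.4 z [0.0605 0.0691 0.0759] med [0.4812 0.272  0.0691]
scene0 tray 250 ctr [488.5 274.6] size [ 91.1 103.1] ang 86.9 z [0.0083 0.0153 0.0268] med [0.4864 0.267  0.0153]
scene0 post 45 ctr [387.8 280.8] size [14.3 28.2] ang 76.0 z [0.0509 0.0651 0.0758] med [0.3877 0.2784 0.0651]
scene0 posttop 15 ctr [387.1 280.7] size [ 8.8 26.7] ang 71.5 z [0.0696 0.0717 0.0763] med [0.3877 0.2805 0.0717]
scene0 arm 644 ctr [660.8  -3.6] size [172.8  76.4] ang 52.7 z [0.2538 0.2695 0.292 ] med [0.6607 0.0158 0.2695]
```

Run:
```python
from h import *
np.set_printoptions(precision=4,suppress=True)
for n,box in(('top0',(305,130,350,182)),('scene0',(318,195,385,220))):
    c=load(n);P=cloud(c);hsv=cv2.cvtColor(c['color'],cv2.COLOR_RGB2HSV)
    u0,v0,u1,v1=box;m=np.zeros((400,640),bool);m[v0:v1,u0:u1]=1
    m&=(P[:,:,2]>.245)&(P[:,:,2]<.3)&(hsv[:,:,1]<80)&(c['depth']>0)
    q=P[m]; 
    r=cv2.minAreaRect((q[:,:2]*1000).astype(np.float32)); print(n,len(q),r)
    mu=q[:,:2].mean(0); w,V=np.linalg.eigh(np.cov((q[:,:2]-mu).T)); d=V[:,1]; d*=np.sign(d[0]); print('dir',np.degrees(np.arctan2(d[1],d[0])),mu)
    s=(q[:,:2]-mu)@d; tt=(q[:,:2]-mu)@[-d[1],d[0]]
    i0=s.min()
    for a in np.arange(i0,i0+.05,.004):
        k=(s>=a)&(s<a+.004)
        if k.any(): print('%.3f n%d z %s t %.4f %.4f'%(a-i0,k.sum(),np.percentile(q[k,2],[5,50,95]),tt[k].min(),tt[k].max()))
    print('tip', mu+d*i0)
    # rectangle from column base plate
    z=P[:,:,2]; g=(z>.0)&(z<.02)&(hsv[:,:,1]<60)&(hsv[:,:,2]>90)
    cap=(hsv[:,:,0]>100)&(hsv[:,:,0]<130)&(hsv[:,:,1]>100)&(z>.31)&(z<.33)
    q=P[cap];q=q[(np.hypot(q[:,0]-.72,q[:,1]-.07)<.15)]
    print('cap',len(q),cv2.minAreaRect((q[:,:2]*1000).astype(np.float32)),np.median(q,0))
    q=P[g];q=q[(np.hypot(q[:,0]-.72,q[:,1]-.07)<.15)]
    print('plate',len(q),cv2.minAreaRect((q[:,:2]*1000).astype(np.float32)))
```

```text
top0 527 ((632.1060791015625, -8.38582992553711), (135.492431640625, 20.054330825805664), 43.499210357666016)
dir 42.97749431039031 [ 0.6304 -0.0099]
0.000 n18 z [0.2799 0.2831 0.2855] t -0.0103 0.0087
0.004 n15 z [0.2792 0.2819 0.2841] t -0.0105 0.0089
0.008 n16 z [0.2743 0.2764 0.2798] t -0.0089 0.0085
0.012 n14 z [0.2659 0.272  0.275 ] t -0.0089 0.0091
0.016 n17 z [0.2687 0.2713 0.2747] t -0.0092 0.0082
0.020 n17 z [0.2718 0.2763 0.2782] t -0.0105 0.0092
0.024 n17 z [0.2754 0.2789 0.2828] t -0.0094 0.0091
0.028 n14 z [0.268  0.2729 0.2781] t -0.0099 0.0087
0.032 n16 z [0.2676 0.2704 0.2741] t -0.0099 0.0091
0.036 n16 z [0.2671 0.2703 0.2728] t -0.0095 0.0093
0.040 n17 z [0.2673 0.2704 0.2737] t -0.0094 0.0097
0.044 n17 z [0.267  0.2702 0.2736] t -0.0094 0.0096
0.048 n16 z [0.2658 0.2702 0.2722] t -0.0089 0.0096
tip [ 0.5825 -0.0546]
cap 876 ((710.03173828125, 67.09648895263672), (50.37811279296875, 83.30575561523438), 44.622257232666016) [0.7089 0.0669 0.3183]
plate 1141 ((693.898681640625, 51.47930145263672), (227.045654296875, 139.36846923828125), 44.053367614746094)
scene0 475 
[... 380 characters left out ...]
37] t -0.0086 0.0101
0.020 n14 z [0.2682 0.2739 0.2778] t -0.0078 0.0085
0.024 n17 z [0.2661 0.2767 0.2792] t -0.0092 0.0115
0.028 n6 z [0.2659 0.2675 0.2697] t -0.0082 0.0097
0.032 n13 z [0.2668 0.2688 0.2725] t -0.0076 0.0116
0.036 n13 z [0.2653 0.2691 0.2706] t -0.0085 0.0132
0.040 n11 z [0.266  0.2687 0.2706] t -0.0104 0.0092
0.044 n14 z [0.2664 0.2684 0.2704] t -0.0095 0.0131
0.048 n13 z [0.2669 0.2689 0.2717] t -0.0098 0.0115
tip [ 0.5855 -0.0546]
cap 559 ((712.0262451171875, 66.1895980834961), (48.5932731628418, 87.10523986816406), 43.19126510620117) [0.7138 0.0626 0.3162]
plate 1190 ((727.5068969726562, 36.678096771240234), (148.31809997558594, 230.77243041992188), 88.67302703857422)
```

```bash
cat >> h.py <<'E'
from scipy.spatial.transform import Rotation as Ro
def quat(phi_deg,flip=False,tilt=0.):
    # tool y down, jaw (tool z) along frame-y of yaw phi; tilt: nose-down rotation about frame y (deg)
    p=np.radians(phi_deg); d=np.array([-np.sin(p),np.cos(p),0]); 
    if flip: d=-d
    y=np.array([0,0,-1.]); R=np.stack([np.cross(y,d),y,d],1)
    a=np.array([-np.sin(p),np.cos(p),0])
    R=Ro.from_rotvec(a*np.radians(tilt)).as_matrix()@R
    q=Ro.from_matrix(R).as_quat(); return [q[3],q[0],q[1],q[2]]
SAD=np.array([.5960,-.0427,.275]); PHI=43.3
E
python3 - <<'E'
from h import *
np.set_printoptions(precision=3,suppress=True)
for n in('top0','scene0'):
    c=load(n);P=cloud(c);hsv=cv2.cvtColor(c['color'],cv2.COLOR_RGB2HSV)
    m=(hsv[:,:,0]>100)&(hsv[:,:,0]<130)&(hsv[:,:,1]>120)&(P[:,:,2]>.1)&(P[:,:,1]<-.15)&(P[:,:,0]<.65)&(P[:,:,0]>.2)&(P[:,:,1]>-.5)
    k,l,st,ce=cv2.connectedComponentsWithStats(m.astype(np.uint8))
    for i in range(1,k):
        if st[i,4]>15: q=P[l==i];print(n,q.min(0),q.max(0))
for fl in(0,1):
    for ph,pos in((36.8,[.5165,-.2485,.341]),(PHI,[.55,-.09,.48]),(PHI,[.53,-.11,.3]),(-2.6,[.386,.279,.21])):
        j=robot.solve_ik(pos,quat(ph,fl)); print(fl,ph,None if j is None else np.array(j))
E
```

```text
top0 [ 0.504 -0.257  0.16 ] [ 0.526 -0.239  0.207]
top0 [ 0.465 -0.382  0.193] [ 0.484 -0.354  0.258]
top0 [ 0.366 -0.288  0.19 ] [ 0.396 -0.276  0.258]
scene0 [ 0.367 -0.291  0.19 ] [ 0.399 -0.277  0.254]
scene0 [ 0.508 -0.258  0.153] [ 0.529 -0.239  0.203]
scene0 [ 0.467 -0.387  0.19 ] [ 0.488 -0.355  0.257]
0 36.8 [-0.578 -0.022  1.797 -0.     1.367 -2.791]
0 43.3 [-0.296 -0.143  1.678  0.     1.606 -2.622]
0 43.3 [-0.342 -0.058  1.904  0.     1.296 -2.669]
0 -2.6 [ 0.469 -0.095  2.106 -0.     1.131 -1.056]
1 36.8 [-0.578 -0.022  1.797 -0.     1.367  0.35 ]
1 43.3 [-0.296 -0.143  1.678 -0.     1.606  0.519]
1 43.3 [-0.342 -0.058  1.904 -0.     1.296  0.473]
1 -2.6 [ 0.469 -0.095  2.106 -0.     1.131  2.086]
```

Run:
```python
from h import *
q=quat(36.8,1)
robot.move_l([.236,-.579,.52],vel=.3)
robot.movep([.5165,-.2485,.46],q)
robot.gripper_to(.045)
snap('wrist','w1')
print(robot.get_clock(),robot.get_eef_pos())
```

```text
2.8167 [ 0.51646529 -0.24859508  0.45999613]
```

View pics/w1.png

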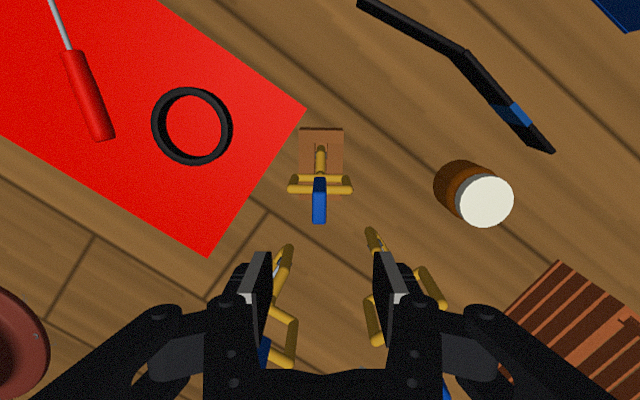

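The wrist view shows the tab at (319,200), midway between the fingers, with the jaw axis in line with it. I'll descend and grip.

Run:
```python
from h import *
c=load('w1');P=cloud(c);hsv=cv2.cvtColor(c['color'],cv2.COLOR_RGB2HSV)
m=np.zeros((400,640),bool);m[170:230,300:340]=1
m&=(hsv[:,:,0]>100)&(hsv[:,:,0]<130)&(hsv[:,:,1]>120)
q=P[m];print(len(q),q.min(0),q.max(0),cv2.minAreaRect((q[q[:,2]>.195][:,:2]*1000).astype(np.float32)))
print(robot.move_l([.5165,-.2485,.342],vel=.12,stop_force=8))
print(robot.get_contact_force(),robot.get_eef_pos())
robot.gripper_to(0.0)
print(robot.get_grip_width(),robot.get_contact_force(),robot.get_wrist_torque())
snap('wrist','w2');snap('scene','s2')
print(robot.get_clock())
```

```text
621 [ 0.50408216 -0.25607983  0.15355074] [ 0.52717314 -0.23683067  0.20444126] ((515.6629638671875, -246.3356475830078), (23.144989013671875, 9.107023239135742), 36.5943603515625)
False
[-0.28586918  0.14695996 -0.03911333] [ 0.51683143 -0.24870488  0.34318926]
0.009289311198422499 [-0.84788752  0.49201511  4.00591547] [ 0.24989192  0.22502659 -0.06545917]
4.4583
```

View pics/w2.png

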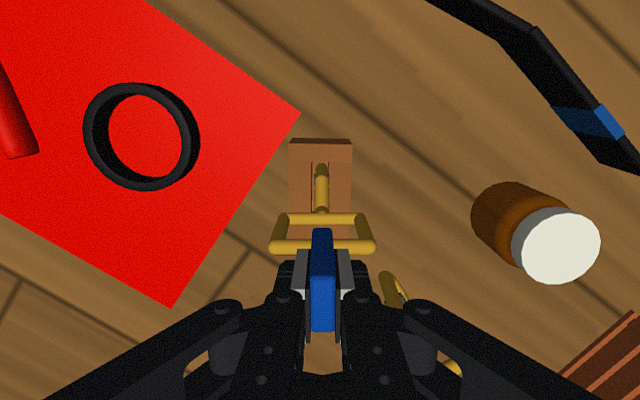

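```bash
cat >> h.py <<'E'
def sc(x,y,z): # scale frame -> world
    p=np.radians(PHI); return np.array([SAD[0]+x*np.cos(p)-y*np.sin(p),SAD[1]+x*np.sin(p)+y*np.cos(p),z])
E
python3 - <<'E'
from h import *
robot.move_l([.5168,-.2487,.50],vel=.15)
print(robot.get_contact_force())
robot.movep(sc(-.06,0,.489),quat(PHI,1))
robot.dwell(.2)
print(robot.get_eef_pos(),robot.get_clock(),robot.get_contact_force(),robot.get_grip_width())
snap('wrist','w3');snap('scene','s3');snap('top','t3')
a=cv2.imread('pics/s3.png')[150:330,230:430];cv2.imwrite('pics/s3z.png',cv2.resize(a,None,fx=3,fy=3,interpolation=cv2.INTER_CUBIC))
E
```

```text
[ 0.117723    0.31150421 -1.8709034 ]
[ 0.5522607  -0.08514966  0.48896946] 6.575 [-0.08986123 -0.99296968 -0.73129224] 0.009363233675764386
```

View pics/w3.png

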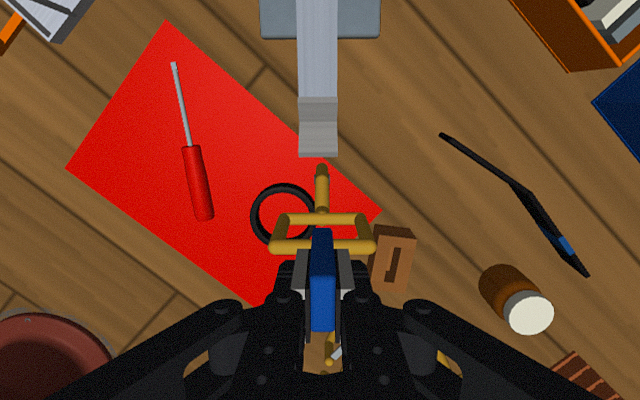

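View pics/s3z.png

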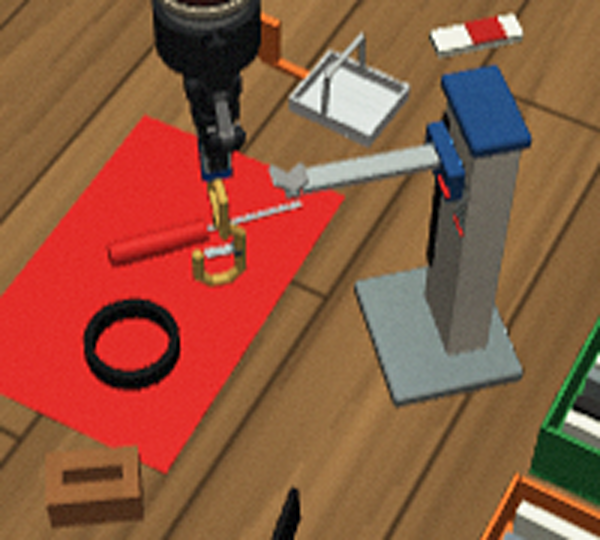

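The link is in hand, the loop's prong faces the robot (-x), and the arm at (318,155) is in line with the link at (321,245). I'll use the wrist depth to check the relative heights.

Run:
```python
from h import *
np.set_printoptions(precision=4,suppress=True)
p=np.radians(PHI);A=np.array([[np.cos(p),np.sin(p),0],[-np.sin(p),np.cos(p),0],[0,0,1]])
c=load('w3');P=(cloud(c)-[SAD[0],SAD[1],0])@A.T
for v in range(90,160,4): print(v,P[v,305:333].mean(0))
for v,u in((245,281),(245,290),(246,358),(246,366),(218,300),(218,340)): print('bar',v,u,P[v,u])
for n in('s3','t3'):
    c=load(n);P=(cloud(c)-[SAD[0],SAD[1],0])@A.T;hsv=cv2.cvtColor(c['color'],cv2.COLOR_RGB2HSV)
    m=(hsv[:,:,0]>15)&(hsv[:,:,0]<32)&(hsv[:,:,1]>140)&(P[:,:,2]>.14)&(abs(P[:,:,0]+.06)<.05)&(abs(P[:,:,1])<.04)
    q=P[m];print(n,len(q),q.min(0),q.max(0))
```

```text
90 [0.016  0.0007 0.2713]
94 [0.014  0.0007 0.2713]
98 [0.012  0.0007 0.2778]
102 [0.0102 0.0007 0.2861]
106 [0.0082 0.0007 0.2785]
110 [0.0062 0.0007 0.2766]
114 [0.0042 0.0007 0.2744]
118 [0.002  0.0008 0.2724]
122 [-0.0002  0.0008  0.2701]
126 [-0.0021  0.0008  0.2721]
130 [-0.004   0.0008  0.2743]
134 [-0.0059  0.0008  0.2758]
138 [-0.0077  0.0008  0.2777]
142 [-0.0096  0.0007  0.2797]
146 [-0.0113  0.0007  0.2816]
150 [-0.0131  0.0007  0.2833]
154 [-0.0152  0.0007  0.2831]
158 [-0.0639  0.004   0.0017]
bar 245 281 [-0.0585  0.0195  0.2987]
bar 245 290 [-0.0589  0.0151  0.2976]
bar 246 358 [-0.0592 -0.0191  0.2983]
bar 246 366 [-0.0595 -0.0232  0.2977]
bar 218 300 [-0.0594  0.0127  0.2551]
bar 218 340 [-0.06   -0.0122  0.2534]
s3 208 [-0.0987 -0.0345  0.157 ] [-0.0212  0.0196  0.5715]Traceback (most recent call last):
  File "<stdin>", line 10, in <module>
    return umr_minimum(a, axis, None, out, keepdims, initial, where)
ValueError: zero-size array to reduction operation minimum which has no identity
```

Run:
```python
from h import *
r=robot.move_l(sc(-.06,.002,.489),vel=.05)
r=robot.move_l(sc(-.001,.002,.489),vel=.06,stop_force=4)
print(r,robot.get_eef_pos(),robot.get_contact_force(),robot.get_clock())
snap('wrist','w4');snap('scene','s4')
a=cv2.imread('pics/s4.png')[150:330,230:430];cv2.imwrite('pics/s4z.png',cv2.resize(a,None,fx=3,fy=3,interpolation=cv2.INTER_CUBIC))
```

```text
False [ 0.59378923 -0.04209959  0.48903006] [-0.22908096 -0.51535647 -0.05247629] 8.1083
```

View pics/w4.png

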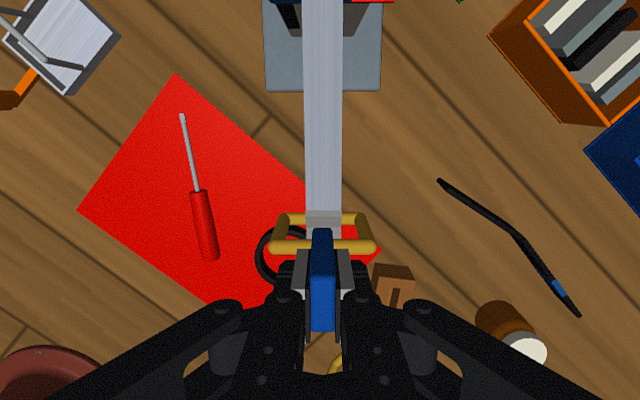

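View pics/s4z.png

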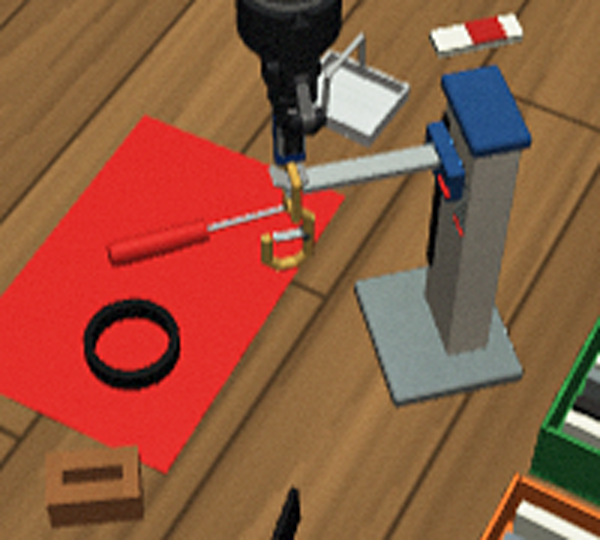

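The arm passes through the eye and the bar is over the V. I'll lower it and let go.

Run:
```python
from h import *
r=robot.move_l(sc(-.001,.002,.463),vel=.04,stop_force=4)
print(r,robot.get_eef_pos(),robot.get_contact_force())
robot.gripper_to(.03)
robot.dwell(.2)
p=robot.get_eef_pos(); robot.move_l([p[0],p[1],.56],vel=.15)
robot.dwell(.4)
print(robot.get_clock(),robot.get_contact_force())
snap('wrist','w5');snap('scene','s5')
a=cv2.imread('pics/s5.png')[150:330,230:430];cv2.imwrite('pics/s5z.png',cv2.resize(a,None,fx=3,fy=3,interpolation=cv2.INTER_CUBIC))
```

```text
False [ 0.59394434 -0.04188684  0.46353949] [0.7012919  0.07891523 0.2458881 ]
10.7417 [-0.39680087 -0.34835368  0.3168452 ]
```

View pics/w5.png

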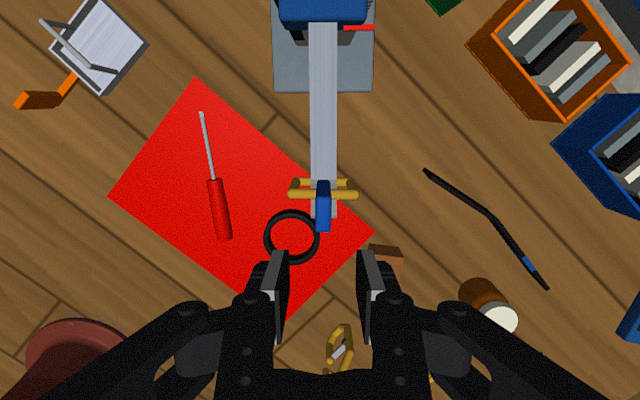

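View pics/s5z.png

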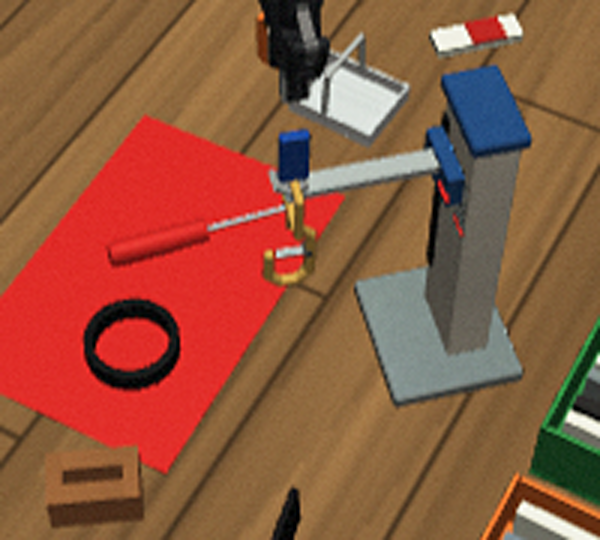

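The link hangs let go in the saddle, with the bar in the V at wrist (322,193) and the gate shut. Next I'll plan the pan grasp. The tool will lean back 10° and the wrist camera will face away from the scale.

```bash
cat >> h.py <<'E'
def qR(q): return Ro.from_quat([q[1],q[2],q[3],q[0]]).as_matrix()
def tcp_of(grasp,q): return np.array(grasp)-.155*qR(q)[:,1]
E
python3 - <<'E'
from h import *
np.set_printoptions(precision=3,suppress=True)
for n in('s5','w5'):
    c=load(n);P=cloud(c);hsv=cv2.cvtColor(c['color'],cv2.COLOR_RGB2HSV)
    q=P[(hsv[:,:,0]>5)&(hsv[:,:,0]<17)&(hsv[:,:,1]>190)&(P[:,:,2]>.05)&(P[:,:,2]<.09)&(np.hypot(P[:,:,0]-.386,P[:,:,1]-.279)<.05)]
    if len(q): print(n,len(q),q.min(0),q.max(0),cv2.minAreaRect((q[:,:2]*1000).astype(np.float32)))
G=[.3862,.279,.055]
for fl in(0,1):
  for t in(0,-10,-14):
    q=quat(-2.7,fl,t); j=robot.solve_ik(tcp_of(G,q),q); print(fl,t,None if j is None else np.array(j))
    q=quat(PHI,fl,t); j=robot.solve_ik(tcp_of(sc(-.1,0,.172),q),q); print(fl,t,None if j is None else np.array(j))
E
```

```text
s5 16 [0.373 0.271 0.05 ] [0.385 0.286 0.074] ((379.74896240234375, 278.6842041015625), (6.180516242980957, 18.420448303222656), 47.84389114379883)
w5 421 [0.372 0.277 0.05 ] [0.398 0.288 0.077] ((384.7395935058594, 282.0998229980469), (10.902678489685059, 26.13642120361328), 86.48932647705078)
0 0 [ 0.469 -0.095  2.106 -0.     1.131 -1.054]
0 0 [-0.349 -0.102  1.898  0.     1.346 -2.675]
0 -10 [ 0.521 -0.179  2.188 -0.112  0.988 -0.948]
0 -10 [-0.429 -0.16   1.957  0.169  1.283 -2.798]
0 -14 [ 0.544 -0.209  2.22  -0.169  0.933 -0.893]
0 -14 [-0.462 -0.179  1.98   0.24   1.263 -2.852]
1 0 [ 0.469 -0.095  2.106 -0.     1.131  2.087]
1 0 [-0.349 -0.102  1.898 -0.     1.346  0.466]
1 -10 [ 0.521 -0.179  2.188 -0.112  0.988  2.194]
1 -10 [-0.429 -0.16   1.957  0.169  1.283  0.344]
1 -14 [ 0.544 -0.209  2.22  -0.169  0.933  2.249]
1 -14 [-0.462 -0.179  1.98   0.24   1.263  0.289]
```

Run:
```python
from h import *
q=quat(-2.7,0,-10)
p=robot.get_eef_pos(); robot.move_l([p[0]-.05,p[1]-.03,.57],vel=.3)
robot.movep(tcp_of([.386,.280,.17],q)+[0,0,.08],q)
robot.gripper_to(.05)
snap('wrist','w6')
print(robot.get_clock(),robot.get_eef_pos())
```

```text
13.125 [0.3593721  0.28105712 0.4027941 ]
```

View pics/w6.png

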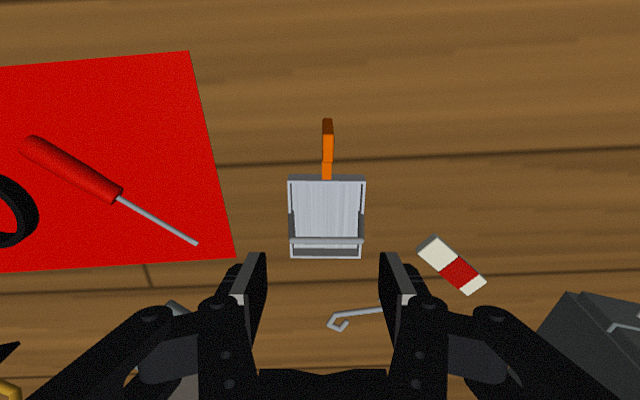

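Run:
```python
from h import *
np.set_printoptions(precision=4,suppress=True)
c=load('w6');P=cloud(c);hsv=cv2.cvtColor(c['color'],cv2.COLOR_RGB2HSV)
m=(hsv[:,:,0]>3)&(hsv[:,:,0]<18)&(hsv[:,:,1]>190)
m[:,:315]=0;m[:,340:]=0;m[190:]=0;m[:110]=0
q=P[m&(P[:,:,2]>.066)];print(len(q),q.min(0),q.max(0),cv2.minAreaRect((q[:,:2]*1000).astype(np.float32)))
q=P[m&(P[:,:,2]<.03)];print('handle',q.min(0),q.max(0))
m=(P[:,:,2]>.06)&(P[:,:,2]<.08)&(hsv[:,:,1]<60);m[:225]=0;m[260:]=0;m[:,:280]=0;m[:,375:]=0
q=P[m];print(len(q),cv2.minAreaRect((q[:,:2]*1000).astype(np.float32)),np.median(q[:,2]))
m=(P[:,:,2]>.005)&(P[:,:,2]<.03)&(hsv[:,:,1]<60);m[:165]=0;m[265:]=0;m[:,:280]=0;m[:,375:]=0
q=P[m];print(len(q),cv2.minAreaRect((q[:,:2]*1000).astype(np.float32)))
```

```text
362 [0.2922 0.2785 0.0662] [0.3966 0.2891 0.3606] ((344.4295959472656, 285.7527160644531), (9.629223823547363, 104.23702239990234), 87.31217193603516)
handle [ 0.3714  0.2766 -0.0003] [0.4368 0.2926 0.0297]
597 ((478.9684753417969, 278.695556640625), (74.73501586914062, 7.7281575202941895), 87.38803100585938) 0.07319357814491913
1854 ((486.98089599609375, 277.7985534667969), (84.95113372802734, 101.79957580566406), 86.74565887451172)
```

Run:
```python
from h import *
q=quat(-2.9,0,-10); G=np.array([.3850,.2812,.053])
T=tcp_of(G,q)
robot.movep(T+[0,0,.1],q)
print(robot.move_l(T,vel=.1,stop_force=8),robot.get_contact_force())
robot.gripper_to(0.)
print(robot.get_grip_width(),robot.get_contact_force(),robot.get_eef_pos(),T,robot.get_clock())
snap('wrist','w7');snap('scene','s7')
a=cv2.imread('pics/s7.png')[110:290,250:450];a=cv2.resize(a,None,fx=2.2,fy=2.2,interpolation=cv2.INTER_CUBIC);b=cv2.imread('pics/w7.png')[:396,250:600]
cv2.imwrite('pics/c7.png',np.hstack([a,b]))
```

```text
False [-0.11670623  0.11688227  0.16594849]
0.009250798143904256 [-0.84126032  0.1423952   2.58968942] [0.3583635  0.28276361 0.20620932] [0.358119   0.28256173 0.2056452 ] 15.1917
```

View pics/c7.png

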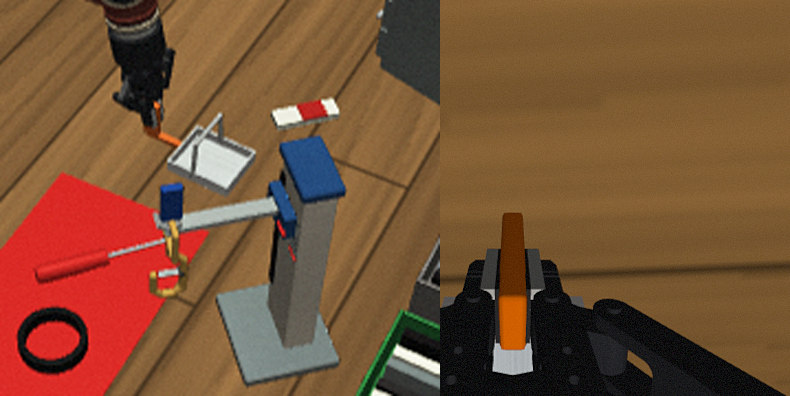

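```bash
cat >> h.py <<'E'
# pan held: pose at grasp
_q=quat(-2.9,0,-10); RG=qR(_q); TG=np.array([.3584,.2828,.2062])
BG=np.array([.4797,.2766,.070])
def Rpan(yaw,tilt):
    p=np.radians(yaw);a=np.array([-np.sin(p),np.cos(p),0])
    return Ro.from_rotvec(a*np.radians(tilt)).as_matrix()@Ro.from_euler('z',yaw,degrees=True).as_matrix()
R0=Rpan(-2.9,0); RT=R0.T@RG; tT=R0.T@(TG-BG)   # tcp in pan(bar) frame
def pan_tcp(B,yaw,tilt):
    R=Rpan(yaw,tilt); r=(R@RT); q=Ro.from_matrix(r).as_quat()
    return np.array(B)+R@tT,[q[3],q[0],q[1],q[2]]
E
python3 - <<'E'
from h import *
p,q=pan_tcp(BG+[0,0,.35],-2.9,0)
robot.move_l(p,vel=.25)
print(robot.get_contact_force(),robot.get_grip_width())
p,q=pan_tcp(sc(-.15,0,.42),PHI,10)
robot.movep(p,q)
p,q=pan_tcp(sc(-.15,0,.1855),PHI,10)
robot.move_l(p,vel=.25); robot.dwell(.2)
print(robot.get_contact_force(),robot.get_wrist_torque(),robot.get_eef_pos()-p,robot.get_clock())
for n in('wrist','scene','top'): snap(n,n+'8')
a=cv2.imread('pics/scene8.png')[130:290,210:410];cv2.imwrite('pics/s8z.png',cv2.resize(a,None,fx=4,fy=3.7,interpolation=cv2.INTER_CUBIC))
a=cv2.imread('pics/top8.png')[130:280,290:440];cv2.imwrite('pics/t8z.png',cv2.resize(a,None,fx=4,fy=4,interpolation=cv2.INTER_CUBIC))
E
```

```text
[ 0.55082912  0.25090543 -2.60674282] 0.009287414542310003
[ 0.46529028 -0.6390559  -2.0704068 ] [-0.1799215   0.18543551 -0.00158345] [ 0.00039763 -0.00028043  0.00173034] 19.9333
```

View pics/s8z.png

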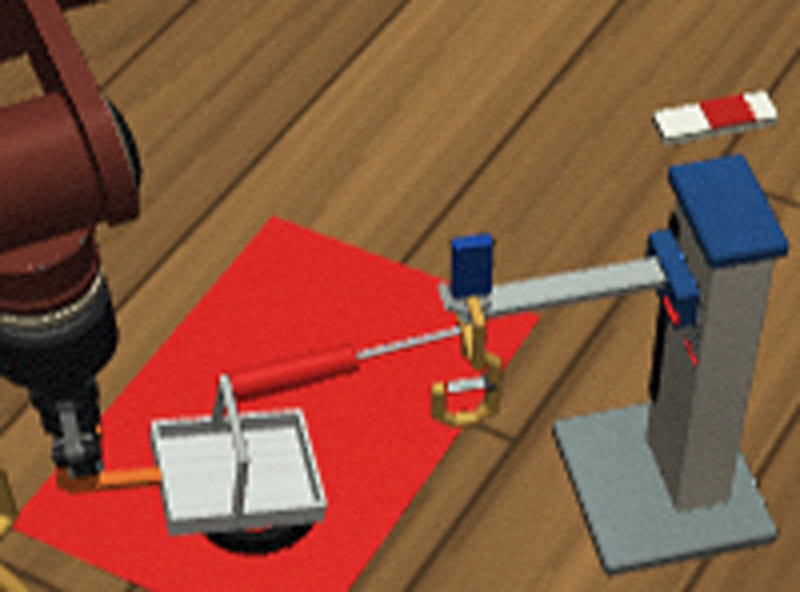

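View pics/t8z.png

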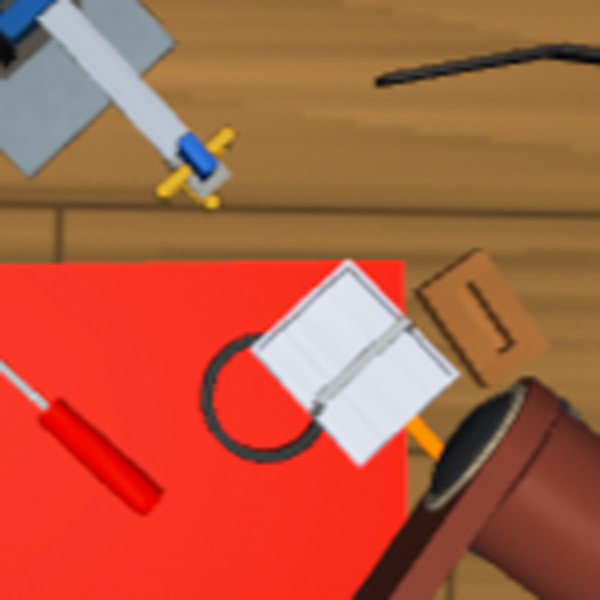

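```bash
cat >> h.py <<'E'
def sP(c):
    p=np.radians(PHI);A=np.array([[np.cos(p),np.sin(p),0],[-np.sin(p),np.cos(p),0],[0,0,1]])
    return (cloud(c)-[SAD[0],SAD[1],0])@A.T
E
cat > meas.py <<'E'
from h import *
np.set_printoptions(precision=4,suppress=True)
def meas(f,bx,bz):
    c=load(f);P=sP(c);hsv=cv2.cvtColor(c['color'],cv2.COLOR_RGB2HSV);x,y,z=P[:,:,0],P[:,:,1],P[:,:,2];ok=c['depth']>0
    m=ok&(abs(x-bx)<.025)&(abs(y)<.05)&(abs(z-bz)<.015)&(hsv[:,:,1]<70)
    q=P[m]
    if len(q)>5:
        print(f,'bar',len(q),'mean',q.mean(0),'ymin/max',q[:,1].min(),q[:,1].max(),'zmax',np.percentile(q[:,2],[50,95]))
        a=np.polyfit(q[:,1],q[:,0],1);b=np.polyfit(q[:,1],q[:,2],1);print('  x=%.4f+%.3fy  z=%.4f+%.3fy'%(a[1],a[0],b[1],b[0]))
    g=ok&(abs(x)<.05)&(abs(y)<.04)&(hsv[:,:,0]>15)&(hsv[:,:,0]<32)&(hsv[:,:,1]>120)
    for lo,hi in((.11,.14),(.14,.165),(.165,.2),(.2,.235),(.255,.29)):
        q=P[g&(z>lo)&(z<hi)]
        if len(q): print('  brass',lo,hi,len(q),q.min(0),q.max(0))
    g=ok&(abs(x)<.05)&(abs(y)<.04)&(hsv[:,:,0]>100)&(hsv[:,:,0]<130)&(hsv[:,:,1]>120)&(z>.26)
    q=P[g]
    if len(q):print('  tab',len(q),q.min(0),q.max(0))
E
python3 - <<'E'
from meas import *
meas('scene8',-.15,.1855);meas('top8',-.15,.1855)
E
```

```text
scene8 bar 77 mean [-0.1512 -0.0107  0.1869] ymin/max -0.042857591175751907 0.032451514734215044 zmax [0.1878 0.1921]
  x=-0.1511+0.012y  z=0.1879+0.092y
  brass 0.11 0.14 15 [-0.0098 -0.0069  0.1314] [0.0114 0.0013 0.1392]
  brass 0.14 0.165 50 [-0.023  -0.0074  0.1402] [ 0.0199 -0.0001  0.1646]
  brass 0.165 0.2 34 [-0.0232 -0.007   0.1651] [0.0197 0.0046 0.1999]
  brass 0.2 0.235 32 [-0.0033 -0.0278  0.2   ] [0.0181 0.0192 0.2349]
  brass 0.255 0.29 37 [-0.0028 -0.0297  0.2555] [ 0.0046 -0.0031  0.279 ]
  tab 157 [-0.0096 -0.0082  0.2755] [0.0133 0.0068 0.3269]
top8 bar 93 mean [-0.1522 -0.0009  0.1891] ymin/max -0.03817182317983878 0.03664172528978612 zmax [0.1895 0.1932]
  x=-0.1523+-0.018y  z=0.1891+-0.041y
  brass 0.11 0.14 3 [-0.0139  0.0027  0.1366] [-0.0049  0.0042  0.1394]
  brass 0.14 0.165 7 [-0.0261 -0.0008  0.1432] [-0.0105  0.0047  0.1645]
  brass 0.165 0.2 14 [-0.0247 -0.0039  0.1658] [-0.0177  0.0043  0.1835]
  brass 0.2 0.235 11 [-0.0045 -0.021   0.2272] [-0.0025  0.0184  0.233 ]
  brass 0.255 0.29 66 [-0.0041 -0.0273  0.2552] [0.0044 0.0276 0.2803]
  tab 58 [-0.0107 -0.0029  0.2851] [0.0123 0.0056 0.3297]
```

The bar is level and sits at scale x=-0.151, z≈0.186, within about 1.5 mm of the command. I'll bring it in over the prong with the nose tilted 13° down.

Run:
```python
from meas import *
for x in(-.09,):
    p,q=pan_tcp(sc(x,0,.1858),PHI,13); print(robot.move_l(p,vel=.1,rot=q))
p,q=pan_tcp(sc(-.05,0,.1858),PHI,13)
print(robot.move_l(p,vel=.06,stop_force=2.5))
p,q=pan_tcp(sc(-.0055,0,.1858),PHI,13)
print(robot.move_l(p,vel=.04,stop_force=2.5))
robot.dwell(.2)
print(robot.get_contact_force(),robot.get_eef_pos()-p,robot.get_clock())
for n in('scene','top'): snap(n,n+'9')
a=cv2.imread('pics/scene9.png')[150:250,270:390];cv2.imwrite('pics/s9z.png',cv2.resize(a,None,fx=6,fy=6,interpolation=cv2.INTER_CUBIC))
meas('scene9',-.006,.1855);meas('top9',-.006,.1855)
```

```text
False
False
False
[-0.5305  0.2306 -2.2655] [-0.0001 -0.0001  0.    ] 23.2
scene9 bar 97 mean [-0.0048 -0.0066  0.1828] ymin/max -0.0439031542893403 0.03411436410993621 zmax [0.1845 0.1896]
  x=-0.0046+0.035y  z=0.1828+0.008y
  brass 0.11 0.14 4 [-0.0074 -0.0049  0.1377] [0.0076 0.0026 0.1389]
  brass 0.14 0.165 46 [-0.0231 -0.0087  0.14  ] [0.0188 0.0009 0.164 ]
  brass 0.165 0.2 39 [-0.0233 -0.0079  0.1659] [0.0197 0.0016 0.1994]
  brass 0.2 0.235 31 [-0.0029 -0.0277  0.2003] [0.0173 0.0164 0.2341]
  brass 0.255 0.29 36 [-0.0035 -0.0301  0.2554] [ 0.005  -0.0042  0.2778]
  tab 157 [-0.0099 -0.0092  0.2754] [0.0133 0.0058 0.3268]
top9 bar 75 mean [-0.0082  0.0021  0.1863] ymin/max -0.03836246533333273 0.03653579917439663 zmax [0.1873 0.1919]
  x=-0.0082+0.006y  z=0.1863+0.011y
  brass 0.14 0.165 6 [-0.023   0.      0.1453] [-0.0122  0.0039  0.1631]
  brass 0.165 0.2 11 [-0.0247 -0.003   0.1717] [-0.0178  0.0037  0.1864]
  brass 0.2 0.235 5 [-0.0042 -0.0212  0.2232] [-0.0025  0.0154  0.233 ]
  brass 0.255 0.29 60 [-0.004  -0.0273  0.2669] [0.0044 0.0277 0.2795]
  tab 57 [-0.0108 -0.0028  0.2873] [0.0123 0.0055 0.3289]
```

View pics/s9z.png

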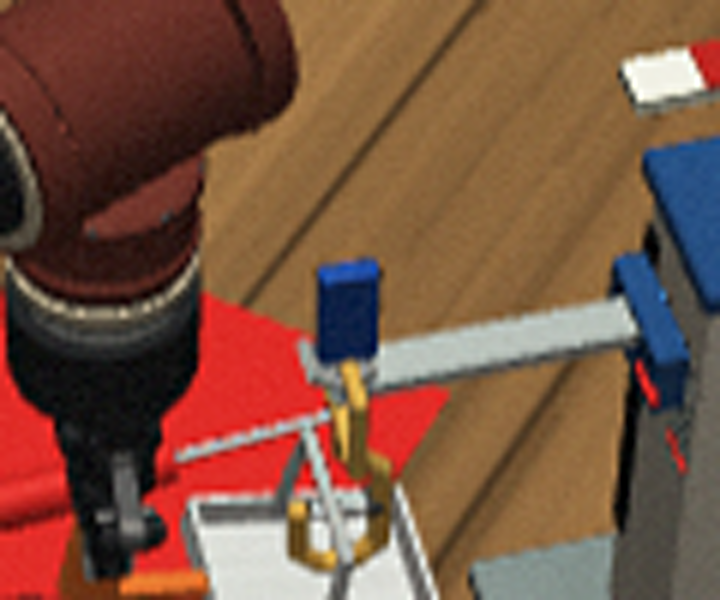

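The bail bar is over the mouth between prong and shank, at x≈-6 mm. I'll bring the pan nearly level and press down in small steps, watching the force.

Run:
```python
from meas import *
p,q=pan_tcp(sc(-.0055,0,.1858),PHI,3); robot.move_l(p,vel=.1,rot=q); robot.dwell(.3)
f0=robot.get_contact_force();print(f0,robot.get_clock())
z=.1858;pk=0
for i in range(40):
    z-=.003
    p,_=pan_tcp(sc(-.0055,0,z),PHI,3)
    s=robot.move_l(p,vel=.03,stop_force=9)
    f=robot.get_contact_force()-f0;F=f[2]
    print('%.4f F %.2f %.2f %.2f'%(z,*f),s)
    pk=max(pk,F)
    if s or F>9.2 or (pk>4 and F<pk-1.8) or z<.158 : break
print(robot.get_eef_pos()-p,robot.get_clock())
snap('scene','scene10')
a=cv2.imread('pics/scene10.png')[150:250,270:390];cv2.imwrite('pics/s10z.png',cv2.resize(a,None,fx=6,fy=6,interpolation=cv2.INTER_CUBIC))
meas('scene10',-.006,z)
```

```text
[-0.4565 -0.1661 -2.6532] 24.0667
0.1828 F 0.25 0.66 0.20 False
0.1798 F 0.86 -0.13 0.21 False
0.1768 F 0.32 0.41 1.37 False
0.1738 F 0.51 -0.41 0.87 False
0.1708 F 0.49 0.49 2.20 False
0.1678 F 0.22 -0.01 3.29 False
0.1648 F 1.93 0.23 3.03 False
0.1618 F 0.93 -0.57 3.74 False
0.1588 F 0.60 -0.12 3.75 False
0.1558 F 0.84 0.21 4.26 False
[-0.      0.     -0.0002] 26.5667
scene10 bar 98 mean [-0.0044 -0.0061  0.1547] ymin/max -0.04203767763227412 0.03508563989686526 zmax [0.156  0.1601]
  x=-0.0042+0.028y  z=0.1549+0.032y
  brass 0.11 0.14 46 [-0.0235 -0.0071  0.1132] [0.0198 0.0355 0.1396]
  brass 0.14 0.165 31 [-0.0235 -0.0076  0.1402] [0.0199 0.0006 0.1601]
  brass 0.165 0.2 19 [-0.0023 -0.0073  0.1652] [0.0193 0.001  0.1973]
  brass 0.2 0.235 37 [-0.0034 -0.0307  0.2023] [0.003  0.009  0.2345]
  brass 0.255 0.29 5 [-0.0011 -0.0278  0.2553] [ 0.0027 -0.0099  0.2569]
  tab 137 [-0.0098 -0.0083  0.2608] [0.0131 0.0035 0.3054]
```

View pics/s10z.png

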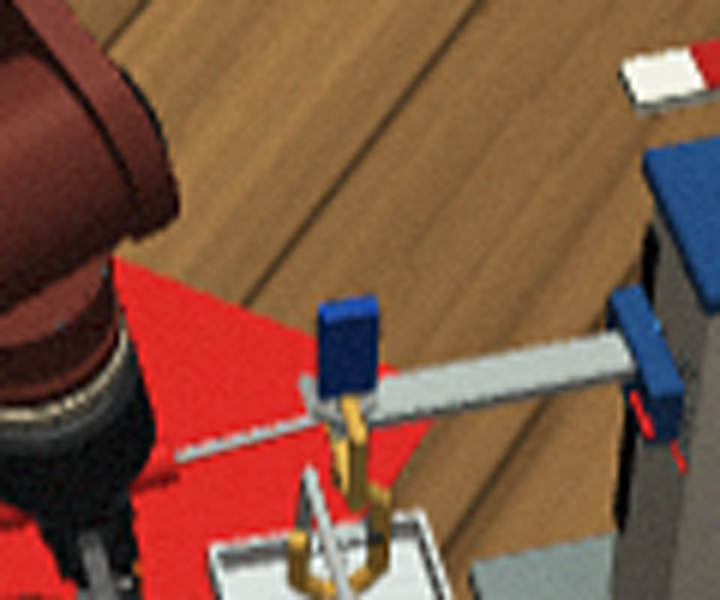

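The arm has sunk about 27 mm at 4.3 N, as expected, and the bar is on the gate. I'll keep going.

Run:
```python
from meas import *
f0=np.array([-0.4565,-0.1661,-2.6532])
z=.1558;pk=0;why=''
for i in range(30):
    z-=.003
    p,_=pan_tcp(sc(-.0055,0,z),PHI,3)
    s=robot.move_l(p,vel=.03,stop_force=6)
    F=np.mean([(robot.get_contact_force()-f0)[2] for k in range(3)])
    print('%.4f F %.2f'%(z,F),s)
    pk=max(pk,F)
    if s or F>9.3 or (pk>5 and F<pk-1.8) or z<.125: break
print(robot.get_eef_pos()-p,robot.get_clock())
snap('scene','scene11')
a=cv2.imread('pics/scene11.png')[150:250,270:390];cv2.imwrite('pics/s11z.png',cv2.resize(a,None,fx=6,fy=6,interpolation=cv2.INTER_CUBIC))
meas('scene11',-.006,z)
```

```text
0.1528 F 5.15 False
0.1498 F 5.21 False
0.1468 F 6.22 False
0.1438 F 4.82 False
0.1408 F 5.65 False
0.1378 F 5.09 False
0.1348 F 6.91 False
0.1318 F -0.05 False
[-0.0003  0.0001 -0.0007] 28.6167
scene11 bar 64 mean [-0.0071 -0.0112  0.1299] ymin/max -0.04009834659723851 0.03322987099426341 zmax [0.1307 0.1356]
  x=-0.0070+0.006y  z=0.1305+0.061y
  brass 0.11 0.14 48 [-0.0203 -0.0053  0.1164] [0.0228 0.005  0.1393]
  brass 0.14 0.165 33 [-0.0211 -0.0066  0.1406] [0.0229 0.0055 0.1637]
  brass 0.165 0.2 17 [ 0.0134 -0.0053  0.1677] [0.0233 0.0024 0.1848]
  brass 0.2 0.235 39 [-0.0056 -0.0295  0.2007] [0.0054 0.0094 0.2345]
  brass 0.255 0.29 3 [ 0.0005 -0.0175  0.255 ] [ 0.0044 -0.0117  0.2561]
  tab 140 [-0.0102 -0.0083  0.2602] [0.0135 0.005  0.3058]
```

View pics/s11z.png

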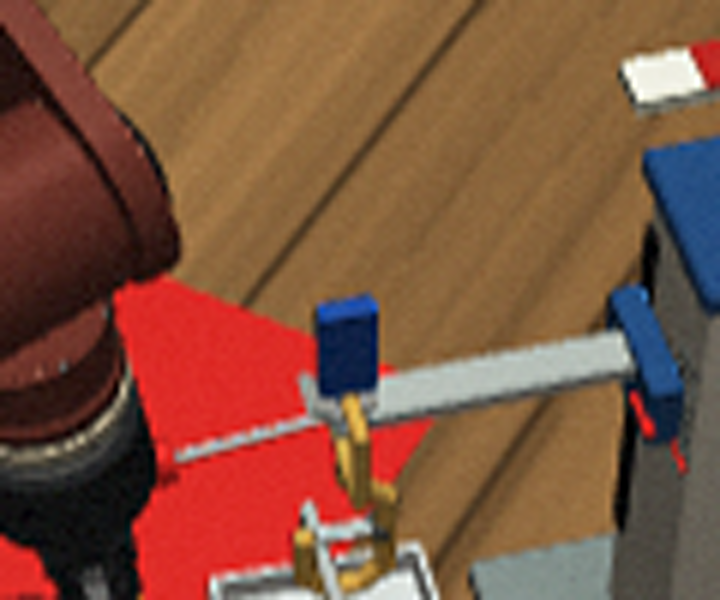

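The force dropped to 0 and the gate now spans the loop above the bar at (345,530). I'll let it settle and look again.

Run:
```python
from meas import *
robot.dwell(.5)
print(robot.get_contact_force()-np.array([-0.4565,-0.1661,-2.6532]),robot.get_clock())
snap('scene','scene12')
a=cv2.imread('pics/scene12.png')[150:250,270:390];cv2.imwrite('pics/s12z.png',cv2.resize(a,None,fx=6,fy=6,interpolation=cv2.INTER_CUBIC))
meas('scene12',-.006,.131)
```

```text
[-0.1535  1.0944  2.5643] 29.1667
scene12 bar 71 mean [-0.0068 -0.013   0.1306] ymin/max -0.04194206110558396 0.03634811022640622 zmax [0.1314 0.1364]
  x=-0.0065+0.022y  z=0.1310+0.036y
  brass 0.11 0.14 34 [-0.0261 -0.0059  0.1214] [0.017  0.0059 0.1398]
  brass 0.14 0.165 46 [-0.0261 -0.0086  0.1405] [0.0191 0.0047 0.164 ]
  brass 0.165 0.2 32 [-0.0251 -0.0088  0.1652] [0.0194 0.0009 0.1929]
  brass 0.2 0.235 36 [-0.0042 -0.0291  0.2023] [0.0026 0.0166 0.2347]
  brass 0.255 0.29 24 [-0.0011 -0.029   0.2553] [ 0.0051 -0.0012  0.2662]
  tab 155 [-0.0095 -0.0074  0.2626] [0.0153 0.0083 0.3144]
```

View pics/s12z.png

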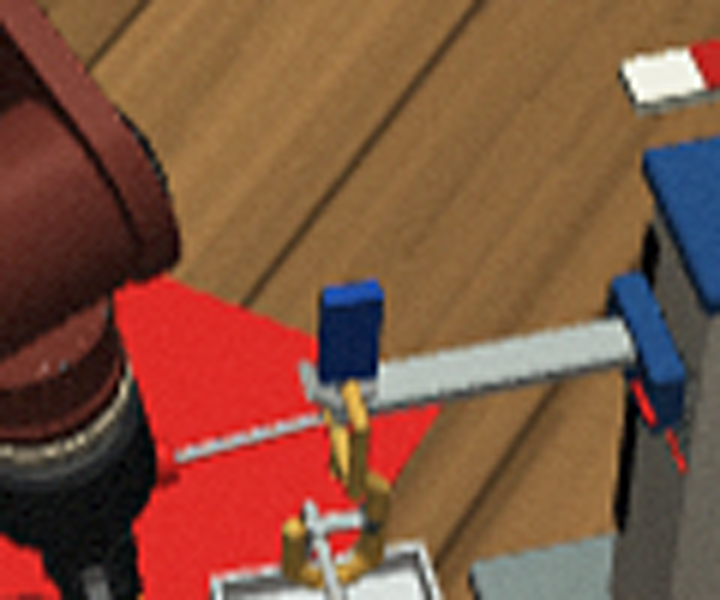

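The bar is captive under the shut gate and the load is carried (arm sunk ≈18 mm, tool force ≈0). I'll level the pan, release it and retreat.

Run:
```python
from meas import *
p,q=pan_tcp(sc(-.0035,0,.1318),PHI,0); robot.move_l(p,vel=.03,rot=q); robot.dwell(.5)
print(robot.get_contact_force(),robot.get_wrist_torque())
robot.gripper_to(.04); robot.dwell(.3)
up=-qR(q)[:,1]
robot.move_l(robot.get_eef_pos()+.08*up,vel=.06)
robot.move_l(sc(-.22,0,.40),vel=.15)
robot.dwell(1.0)
print(robot.get_clock())
for n in('scene','top'): snap(n,n+'13')
a=cv2.imread('pics/scene13.png')[150:250,270:390];cv2.imwrite('pics/s13z.png',cv2.resize(a,None,fx=6,fy=6,interpolation=cv2.INTER_CUBIC))
meas('scene13',-.003,.131);meas('top13',-.003,.131)
```

```text
[0.7551 0.2206 0.2291] [-0.0368  0.0398 -0.052 ]
34.125
scene13 bar 66 mean [-0.0014 -0.0086  0.1314] ymin/max -0.04105334560387655 0.03426463805573155 zmax [0.1321 0.1371]
  x=-0.0016+-0.012y  z=0.1320+0.064y
  brass 0.11 0.14 35 [-0.0208 -0.0058  0.1235] [0.0201 0.0025 0.1392]
  brass 0.14 0.165 35 [-0.021  -0.0079  0.1403] [0.0221 0.0018 0.1649]
  brass 0.165 0.2 27 [-0.02   -0.0078  0.165 ] [0.022  0.0021 0.1926]
  brass 0.2 0.235 33 [-0.0023 -0.0302  0.2041] [0.0051 0.0079 0.2348]
  brass 0.255 0.29 25 [-0.0013 -0.0284  0.2575] [ 0.0062 -0.0035  0.2633]
  tab 155 [-0.01   -0.0077  0.2628] [0.0139 0.0065 0.3159]
top13 bar 51 mean [-0.0032  0.0087  0.1345] ymin/max -0.03682248081480929 0.03778603854802918 zmax [0.135  0.1401]
  x=-0.0031+-0.008y  z=0.1347+-0.020y
  brass 0.11 0.14 5 [-0.0139  0.002   0.1299] [0.0112 0.0048 0.1375]
  brass 0.14 0.165 3 [-0.0211  0.0024  0.1523] [-0.0177  0.0051  0.1643]
  brass 0.165 0.2 5 [-0.0194 -0.0006  0.166 ] [-0.0143  0.0045  0.1702]
  brass 0.2 0.235 4 [-0.0025 -0.0205  0.2175] [-0.0022  0.0145  0.2207]
  brass 0.255 0.29 56 [-0.0177 -0.0269  0.258 ] [0.0048 0.0273 0.2659]
  tab 58 [-0.0105 -0.0031  0.2784] [0.0125 0.0055 0.3162]
```

View pics/s13z.png

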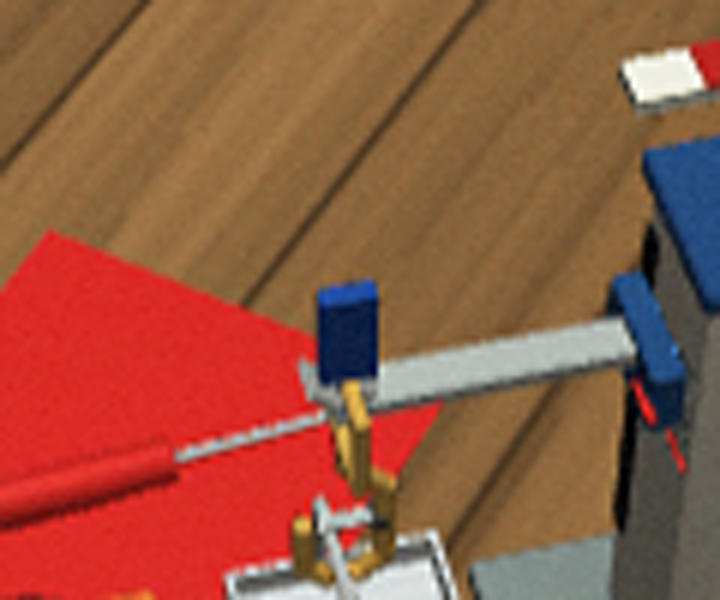

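View pics/top13.png

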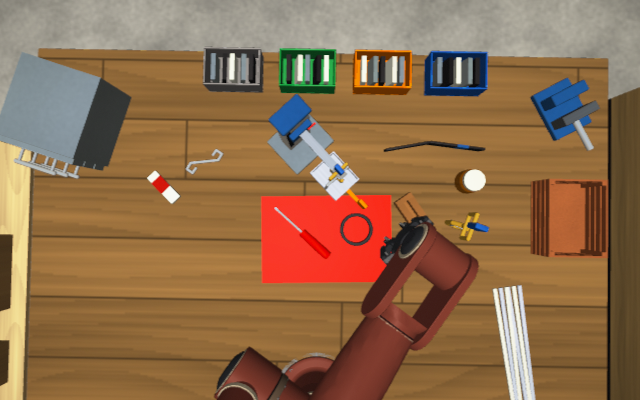

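Run:
```python
from meas import *
p=robot.get_eef_pos(); robot.move_l([p[0],p[1],.50],vel=.2); robot.dwell(1.5)
P=[]
for k in range(2):
    c=snap('top','top14%d'%k); Q=sP(c);hsv=cv2.cvtColor(c['color'],cv2.COLOR_RGB2HSV)
    m=(c['depth']>0)&(abs(Q[:,:,0])<.075)&(abs(Q[:,:,1])<.06)&(Q[:,:,2]>.05)&(Q[:,:,2]<.1)&(hsv[:,:,1]<60)
    q=Q[m]; A=np.c_[q[:,:2],np.ones(len(q))]; s=np.linalg.lstsq(A,q[:,2],rcond=None)[0]
    print(len(q),'tray slope',s,cv2.minAreaRect((q[:,:2]*1000).astype(np.float32))); robot.dwell(.25)
a,b=load('top0'),load('top141')
for n,bx in(('driver',(270,200,335,262)),('shook',(182,145,228,178)),('blade',(380,135,490,155)),('jar',(452,165,490,195)),('trim',(142,165,185,208)),('tape',(338,212,375,246))):
    d=cv2.absdiff(a['color'],b['color'])[bx[1]:bx[3],bx[0]:bx[2]].max(2);print(n,(d>60).sum())
print(robot.get_contact_force(),robot.get_clock())
meas('top141',-.003,.131)
```

```text
846 tray slope [-0.001   0.018   0.0684] ((4.193126678466797, 0.42707061767578125), (99.83136749267578, 84.60163879394531), 0.6606243848800659)
843 tray slope [-0.0012  0.0134  0.0683] ((4.210456848144531, 0.5627250671386719), (99.90982818603516, 84.28421020507812), 0.6780533790588379)
driver 0
shook 0
blade 0
jar 0
trim 0
tape 0
[-0.3363 -0.1219 -0.1899] 36.975
top141 bar 51 mean [-0.0032  0.0087  0.1337] ymin/max -0.037001041468915724 0.03739331299543398 zmax [0.1345 0.1387]
  x=-0.0031+-0.009y  z=0.1338+-0.009y
  brass 0.11 0.14 5 [-0.0137  0.0022  0.1316] [0.0111 0.0051 0.1355]
  brass 0.14 0.165 3 [-0.0177  0.0025  0.1524] [-0.0142  0.0051  0.1635]
  brass 0.165 0.2 5 [-0.0212 -0.0005  0.1657] [-0.0176  0.0043  0.173 ]
  brass 0.2 0.235 4 [-0.0026 -0.0206  0.2154] [-0.0021  0.0146  0.2217]
  brass 0.255 0.29 55 [-0.0177 -0.0275  0.2561] [0.0045 0.0277 0.2658]
  tab 58 [-0.0105 -0.003   0.2749] [0.0126 0.0051 0.3185]
```

The pan is level and at rest, nothing else has moved and the robot is clear, so I'll hand in.

```bash
python3 -c "
from plant import robot
robot.sign_off();print(robot.get_clock())"
```

```text
the job is handed in; nothing more can be done
the job is handed in; nothing more can be done
```

I hung the brass link in the scale's saddle and let go of it. I then pressed the pan's bail down through the spring gate until it snapped shut, levelled the pan and released it. I handed the job in at about 37 s of the 72 s; the hand-in gives no verdict.

- **Press:** the highest reading was about 6.9 N, which puts the arm at roughly 41 mm at most, short of the 60 mm mark. That depth is worked out from the force at 3 mm steps.
- **Final pictures:** the bar is in the lower loop under the shut gate, and the link's top bar is in the saddle. I judged the gate shut by eye; its angle was not measured.
- **Arm:** it is sunk about 17 mm, inside the 11 to 24 mm window.
- **Pan:** it is level to about 0.02 rad. Two pictures about 0.3 s apart showed no movement.
- **Other things:** the top view shows no change at any of the six listed bystanders, and the gripper is well clear of everything.
- **Disagreements:** the cameras differed by 2 to 4 mm on absolute positions, within what the task tolerates. Nothing else disagreed and no check failed.

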